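Free a locked thin-section plate and lay it on its rest

ROBOT

A 6-joint arm with a two-finger parallel gripper is mounted at the origin on the work surface; the furniture and walls round the work are solid. World frame = base frame: x ahead of the robot, y to its left, z up, the work surface at z = 0. Lengths are in m, angles in rad, forces in N, time in s.
With the tool pointing down it reaches from about 0.375 to 0.9 m from the base axis. Payload 3.1 kg.
Tool frame: the origin (TCP) lies between the finger pads; the fingertips stand 11 mm ahead of it and the grasp point (between the pads) lies 8 mm behind it; z points along the fingers, y is the line along which they close (so a half turn about z gives the same grasp; the last joint's range is limited). The gripper opens to 87 mm and grips with 3 to 60 N. Pads are 19 mm wide; open, the fingers measure 117 mm over their backs; the gripper's body (75 mm by 190 mm) begins 51 mm behind the grasp point.
Start: joints at [0.944, 0.527, 1.433, -0, 1.181, -0.178], TCP at [0.271, 0.563, 0.234] pointing down, gripper open.
Joint ranges: [-3.08, 3.08], [-0.75, 2.2], [0.22, 2.44], [-1.43, 4.57], [0, 2.65], [-2.85, 2.85]. Speed limits (rad/s): [2.79, 2.79, 3.14, 3.14, 3.14, 3.14].

INTERFACE

Orientations are given as a unit quaternion [x, y, z, w].
In Python, from rig import get_obs, camera, hand_in gives the robot as it stands.
- The arm moves only by the shell command python3 -m pendant 'ROWS' [FORCE]. ROWS is JSON, a list that holds one entry, the list of rows, each a list of 7 numbers: the shift along the tool's x, y, z in m, then the turn, a rotation vector about the tool's x, y, z in degrees, then the opening, from 0 (shut) to 1 (fully open). In form: [[[x, y, z, ax, ay, az, fingers], ...]]. A call has exactly 5 rows; each row shifts and turns the commanded pose from where the row before left it, along the tool's axes as they then stand; what a row does not reach is not made up. A row lasts 1/8 s, in which the tool goes at most 62.5 mm and 10.7 degrees, less where a joint would pass 70% of its speed; a pose out of reach is approached as far as the arm can. A call with a gripper value outside its range is refused whole. The fingers move at their own pace and stop on an object; FORCE is the grip in N (left out, the last holds). Time passes only in rows, so rows that do not move let the fingers close, or fill a call up. It gives the time, the measured TCP pose, the force, the opening and the grip force at its end, in the units of the state.
- get_obs(): the state, without advancing time (a new reading comes with each control period).
- camera(name): name is "scene" or "top"; returns a dict with "img" (400x640x3 uint8, red, green, blue), "intrinsics" (3x3 intrinsics, pixels), "k1" (the pictures are not rectified: a ray, as slopes to the right and down, at radius r is drawn at 1 + k1 r^2 times it, then the intrinsics apply), "R" (3x3) and "t" (3): a world point X has camera coordinates R X + t. Camera axes: x right, y down, z forward; pixel columns grow to the right and rows downward; lengths in m; the calibration is good to about 2 mm. A picture is of the moment at which its call begins. There is no depth.
- hand_in(): hands the job in; it is judged then, once.
The state is a dict: "time": time; "q": joint angles; "joint_velocities": joint speeds; "joint_torque": joint torques, N m; "position": TCP position; "tool_rot": TCP orientation; "ft_force": force on the tool from outside, world axes, zero at the start; "moment": the same for the moment, N m; "grip_width": finger opening in m; "grip_force": force on a finger pad.
Only numpy, scipy, OpenCV 4.12 (cv2) and the standard library are available. Lean on these libraries where they do the work, as an engineer would, in place of code of your own. Each camera call takes 0.05 s, during which the arm holds its last target. There are 200 camera calls.

TASK

The glass plate with the thin bone section is locked into the sloping stand: slide the small safety tab all the way outward, away from the plate, so that the steel keeper bar is free, then swing the bar up off the plate and leave it standing past upright. Take the plate by the edges of the glass only, never touching the brown section that covers its face, and set it down, not dropped, section upward, centred on the two rails of the level rest and square with it, its long side across the rails. Let go, and leave the tape, the glue tube and the loose bone fragment where they are, and never let the plate down on the table.

Things in the scene. Friction and masses are not known exactly. Their poses are not given: they have to be found in the camera images.
- stand: Grey sloping stand, fixed, slope facing the robot's left; own x to its high side, y to the hinge end (away from the robot), z up. Origin on the table below the board's middle. Board, 130 mm up the slope, y -107 to +77 mm, rises 25 deg to +x: up-slope u = (0.906,0,0.423), normal n = (-0.423,0,0.906) in this frame; its surface passes 50 mm above the origin. All heights 'over the board' are along n.
- bed (a point): Middle of the plate's seat: tops of two ribs (y +/-28 mm) 10 mm over the board. 16 mm high guides cover the plate's short sides; two 16 mm stops hold the ends of its lower long edge, with 54 mm clear between them. Board is bare for 35 mm beyond both long edges, room for a fingertip down to the board; the plate lifts out along n. This point's axes are the stand's (level).
- keeper_bar (a joint): Main latch: steel bar 14 mm wide, 6 thick, 132 long from its hinge at the far end, lying across the plate's middle, underside 18 mm over the board. Hinge axis along u. 0 = down; grows (rad) as the near, free end swings up and over to +y; 1.57 = square to the board, stop 1.9. About 1 N at the fin moves it; it stays where left. With the safety tab in, it lifts no more than 3 mm.
- bar_grip (a point): On the bar's upright fin near its free end, 114 mm from the hinge axis and 16 mm above it (37 mm over the board when down). Fin: 12 mm thick along u, 16 mm along the bar, 23 mm high, top 10 mm above this point. Pinched across the 12 mm (fingers closing along u) it can turn between the fingers while the bar swings. The point turns with the bar; x along u, z along the fin.
- bar_hinge (a point): On the bar's hinge axis: 62 mm to stand +y of the plate's middle, 21 mm over the board. Its x axis lies along u.
- safety_tab (a joint): Safety tab: flat steel slide at the stand's near (-y) end; its nose lies over the bar's free end. 0 = in (locked), grows (m) as it slides along stand -y, away from plate and bar; stop 0.018; starts 0 to 0.003; the bar is free beyond 0.008. Takes 1 to 2 N; stays where left.
- tab_grip (a point): On the tab's upright fin: 12 mm thick along u, 14 mm along y, 21 mm high, its top 9 mm above this point, which is 42 mm over the board. With the tab at 0 it lies 87 mm to stand -y of the plate's middle, 35 mm beyond bar_grip. The fin's foot and the guide cheeks beside it (9 to 12 mm off its middle plane) are 30 mm over the board: keep fingertips above that. Axes: u, stand y, n.
- glass_plate: Clear glass plate, 48 (x) by 76 (y) by 5 (z) mm, 50 g, loose. Origin at the middle of its underside, z towards the face that carries the section. At the start it lies in the stand, x up the slope, y along the stand's y. The long edges (48 mm apart across x) can be pinched; the short edges are covered by guides.
- bone_section: Brown section fixed on the middle of the plate's upper face, 41 (x) by 69 (y) mm, 1 mm thick, so it covers nearly the whole face; origin at its underside centre. Must not be touched by the robot.
- rest: Level grey rest, fixed: base 100 (x) by 110 (y) by 12 mm with two aluminium rails along x at y = +/-26 mm, each 8 mm wide and 62 mm long, tops 24 mm above the table (12 mm above the base). Origin at the middle of its underside. The plate shall lie across both rails, its long (y) side along the rest's y; either way round.
- tape_roll: Bystander: roll of tape, 67 mm across, 19 mm high, between and in front of the stand and rest; origin at its underside.
- glue_tube: Bystander: white tube of glue, 104 by 29 by 23 mm, lying on the table.
- bone_fragment: Bystander: loose brown bone fragment, 39 by 57 by 6 mm, lying on the table; not the plate.
Not all that is in view belongs to the job. What is shaped like the glass_plate but red or turquoise is not meant.

How it is judged:
By the outcome, as a careful person would: the job done as asked, in the order asked, and still so for the second after the job is handed in, with the robot touching nothing.
It also fails if it takes over 64 s, if anything falls off the work surface, if the arm or the gripper's body presses on something with over 40 N, if the wrist force passes 120 N, or if a joint passes its speed limit or range.

## Working session

There is one attempt and no reset: what is moved stays moved. The work goes in short steps, Python scripts to look and compute and a shell command to move; the robot and the scene stay as the last step left them, time stands still between calls to the robot, and variables do not carry over. Pictures are saved under pics/ and viewed, at most 10 in all, crops included, and the job is handed in when it is done.

```bash
mkdir -p pics; ls; python3 - <<'E'
from rig import get_obs,camera
import cv2,numpy as np,pickle
o=get_obs();print(o)
for n in("scene","top"):
    c=camera(n);cv2.imwrite(f"pics/{n}0.png",c["img"][:,:,::-1]);pickle.dump(c,open(f"{n}0.pkl","wb"))
    print(n,c["intrinsics"],c["k1"],c["R"],c["t"])
E
```

```text
pics
{'time': 0.0, 'q': array([ 9.43512818e-01,  5.28468324e-01,  1.43390742e+00,  1.34341664e-06,
        1.18134536e+00, -1.78525016e-01]), 'joint_velocities': array([ 3.92376605e-04,  6.77387190e-05,  4.78387466e-04,  2.18210332e-04,
       -4.87457919e-04,  1.97233612e-03]), 'joint_torque': array([ 4.55192840e-04, -4.40038705e+01, -1.76589847e+01,  6.33199629e-02,
        5.81745955e-02, -1.44548021e-04]), 'position': array([0.27072525, 0.56254815, 0.23256863]), 'tool_rot': array([ 2.22501335e-01,  9.74931804e-01, -9.78764021e-04, -4.17844835e-04]), 'ft_force': array([-0.45217281,  0.27527875,  0.65635312]), 'moment': array([-0.04071507,  0.05271033, -0.03915552]), 'grip_force': 0.0, 'grip_width': 0.0869364643448987}
scene [[374.86258258   0.         319.93332362]
 [  0.         374.86258258 192.69640029]
 [  0.           0.           1.        ]] -0.07066078434520104 [[ 0.76513393 -0.64385982 -0.00382231]
 [-0.30101371 -0.35245073 -0.88609775]
 [ 0.56917556  0.67913402 -0.46348264]] [-0.41700485  0.22985109  0.59950888]
top [[431.62001555   0.         321.16634193]
 [  0.         431.62001555 194.70356779]
 [  0.           0.           1.        ]] -0.03941543908463495 [[ 0.02909101 -0.99957616  0.00110543]
 [-0.97636424 -0.02865238 -0.21422396]
 [ 0.21416484  0.00515269 -0.97678394]] [-0.01855016  0.53615021  1.17889264]
```

View pics/scene0.png

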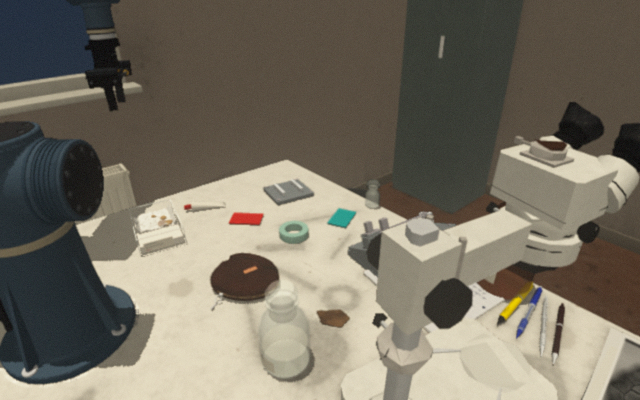

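View pics/top0.png

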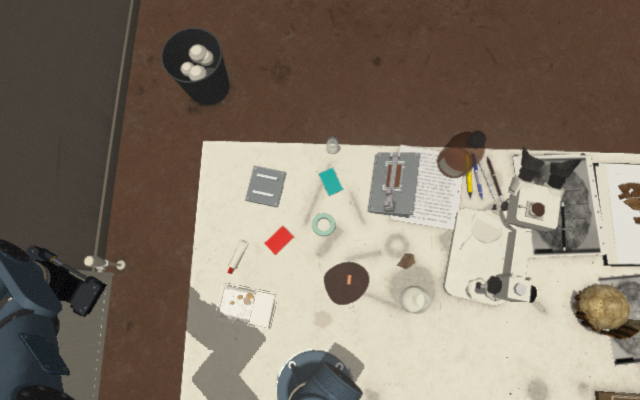

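The top view shows the stand at about (394,183), with the brown section under the bar at (396,177). The rest is at (266,186), tape at (323,224), glue at (237,256) and fragment at (406,261). Decoys are red (279,240) and turquoise (331,182), and there is a dark brown disc at (346,283). In the scene view the microscope partly hides the stand.

Plate candidates: (396,177) brown under the bar in the stand, red (279,240), turquoise (331,182), fragment (406,261). I choose (396,177) and check it in a crop.

```bash
python3 - <<'E'
import cv2,numpy as np
a=cv2.imread("pics/top0.png")
s=cv2.resize(a[145:222,360:425],None,fx=7.5,fy=7.5,interpolation=cv2.INTER_CUBIC)
r=cv2.resize(a[160:212,240:292],None,fx=6,fy=6,interpolation=cv2.INTER_CUBIC)
o=np.zeros((s.shape[0],800,3),np.uint8);o[:,:s.shape[1]]=s;o[:r.shape[0],488:800]=r[:, :312];cv2.imwrite("pics/crop0.png",o);print(s.shape)
E
```

```text
(578, 488, 3)
```

View pics/crop0.png

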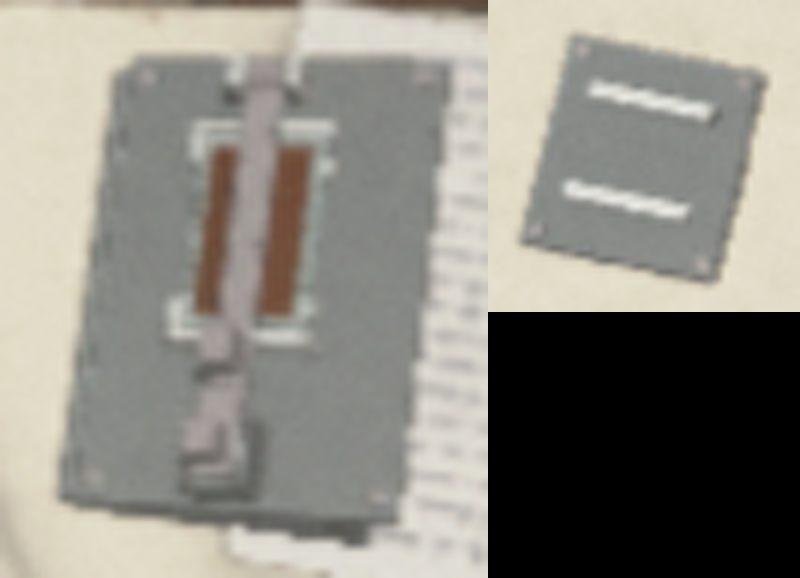

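The crop shows the brown section under the keeper bar in clear glass. The hinge is at the far (top) end and the tab and bar fins at the near end, so this is the plate. Now I measure.

```bash
cat > h.py <<'E'
import numpy as np,cv2,pickle
from scipy.spatial.transform import Rotation as Rt
def load(f): return pickle.load(open(f,"rb"))
def rays(c,px):
    p=cv2.undistortPoints(np.float64(px).reshape(-1,1,2),c["intrinsics"],np.array([c["k1"],0,0,0.]))[:,0]
    d=np.c_[p,np.ones(len(p))]@c["R"]
    return -c["R"].T@c["t"],d
def onplane(c,px,p0,n):
    o,d=rays(c,px); s=((np.asarray(p0)-o)@n)/(d@n); return o+d*s[:,None]
def proj(c,X):
    X=np.atleast_2d(X); 
    return cv2.projectPoints(X,cv2.Rodrigues(c["R"])[0],c["t"],c["intrinsics"],np.array([c["k1"],0,0,0.]))[0][:,0]
def up(c,x0,y0,x1,y1,f=8):
    """upscaled crop; full-image px = (p+.5)/f-.5+(x0,y0)"""
    return cv2.resize(c["img"][y0:y1,x0:x1],None,fx=f,fy=f,interpolation=cv2.INTER_CUBIC)
def quad(mask,x0,y0,f=8,k=None):
    if k: mask=cv2.morphologyEx(mask,cv2.MORPH_CLOSE,np.ones((k,k),np.uint8))
    cs,_=cv2.findContours(mask,cv2.RETR_EXTERNAL,cv2.CHAIN_APPROX_NONE)
    p=max(cs,key=cv2.contourArea)
    hull=cv2.convexHull(p); 
    for e in np.arange(.01,.15,.005):
        q=cv2.approxPolyDP(hull,e*cv2.arcLength(hull,True),True)[:,0].astype(float)
        if len(q)<=4: break
    # refine: line fit of contour points on each side (middle 70%)
    P=p[:,0].astype(float);L=[]
    for i in range(4):
        a,b=q[i],q[(i+1)%4];t=b-a;l=np.hypot(*t);t/=l;s=(P-a)@t;dd=abs((P-a)@np.array([-t[1],t[0]]))
        m=(s>.15*l)&(s<.85*l)&(dd<f*1.2); vx,vy,cx,cy=cv2.fitLine(P[m].astype(np.float32),cv2.DIST_HUBER,0,.01,.01).ravel()
        L.append(np.cross([cx,cy,1],[cx+vx,cy+vy,1]))
    Q=np.array([np.cross(L[i-1],L[i]) for i in range(4)]);Q=Q[:,:2]/Q[:,2:]
    return (Q+.5)/f-.5+[x0,y0]
A=np.radians(25)
def stand_axes(psi):
    x=np.array([np.cos(psi),np.sin(psi),0]);y=np.array([-x[1],x[0],0]);z=np.array([0,0,1.])
    return x*np.cos(A)+z*np.sin(A),y,-x*np.sin(A)+z*np.cos(A)
E
python3 - <<'E'
from h import *
c=load("top0.pkl")
# rest
im=up(c,240,155,292,215).astype(int)
sat=im.max(2)-im.min(2);g=((im.max(2)<175)&(sat<40)).astype(np.uint8)
g=cv2.morphologyEx(g,cv2.MORPH_CLOSE,np.ones((41,41),np.uint8))
q=quad(g,240,155);P=onplane(c,q,[0,0,.012],np.array([0,0,1.]))
print("rest corners",q.round(1).tolist());print(P.round(4),P.mean(0).round(4),[np.linalg.norm(P[i]-P[i-1]).round(4) for i in range(4)],[np.degrees(np.arctan2(*(P[i]-P[i-1])[1::-1])).round(1) for i in range(4)])
w=(im.min(2)>185).astype(np.uint8)
e=cv2.erode(g,np.ones((33,33)));w=w&e
n,l,s,ce=cv2.connectedComponentsWithStats(w)
for i in range(1,n):
    if s[i,4]>300:
        r=cv2.minAreaRect(np.argwhere(l==i)[:,::-1].astype(np.float32)); bx=(cv2.boxPoints(r)+.5)/8-.5+[240,155]
        B=onplane(c,bx,[0,0,.024],np.array([0,0,1.]));print("rail",B.mean(0).round(4),[np.linalg.norm(B[k]-B[k-1]).round(4) for k in range(4)],[np.degrees(np.arctan2(*(B[k]-B[k-1])[1::-1])).round(1) for k in range(4)])
# section
im=up(c,360,145,425,222).astype(int)
b=((im[:,:,0]-im[:,:,2])>38).astype(np.uint8); b=cv2.morphologyEx(b,cv2.MORPH_OPEN,np.ones((5,5)))
b[:20]=0
n,l,s,ce=cv2.connectedComponentsWithStats(b)
ids=[i for i in range(1,n) if s[i,4]>500];print(s[ids])
b=np.isin(l,sorted(ids,key=lambda i:-s[i,4])[:2]).astype(np.uint8)
q=quad(b,360,145,k=61);print("section",q.round(1).tolist())
psi=-np.pi/2
for _ in range(6):
    u,y,n_=stand_axes(psi)
    # section-mid height .05+.016*cosA + (unknown xoffset): plane passes through z there
    P=onplane(c,q,[0,0,0],np.array([0,0,1.]))
    o=onplane(c,q.mean(0)[None],[0,0,.05+.016/np.cos(A)*np.cos(A)**2],np.array([0,0,1.]))[0]
    P=onplane(c,q,o,n_)
    L=sorted([(np.linalg.norm(P[i]-P[i-1]),i) for i in range(4)])[2:]
    v=sum((P[i]-P[i-1])*np.sign((P[i]-P[i-1])[0]) for _,i in L)
    psi=np.arctan2(v[1],v[0])-np.pi/2
print(P.round(4),P.mean(0).round(4),np.degrees(psi),[np.linalg.norm(P[i]-P[i-1]).round(4) for i in range(4)])
# dark-grey stand outline
sat=im.max(2)-im.min(2);g=((im.max(2)<165)&(sat<35)).astype(np.uint8)
q=quad(g,360,145,k=41);B=onplane(c,q,[*P.mean(0)[:2],.05],n_);print("board",q.round(1).tolist(),B.round(4),B.mean(0).round(4),[(np.linalg.norm(B[i]-B[i-1]).round(4),np.degrees(np.arctan2(*(B[i]-B[i-1])[1::-1])).round(1)) for i in range(4)])
E
```

```text
rest corners [[253.7, 165.3], [286.1, 171.9], [277.9, 207.4], [244.6, 200.4]]
[[0.6316 0.2039 0.012 ]
 [0.6137 0.1049 0.012 ]
 [0.5045 0.1241 0.012 ]
 [0.5227 0.2242 0.012 ]] [0.5681 0.1643 0.012 ] [np.float64(0.1107), np.float64(0.1006), np.float64(0.1109), np.float64(0.1018)] [np.float64(-10.6), np.float64(-100.3), np.float64(170.0), np.float64(79.7)]
rail [0.5957 0.1619 0.024 ] [np.float64(0.0598), np.float64(0.008), np.float64(0.0598), np.float64(0.0079)] [np.float64(80.1), np.float64(-7.5), np.float64(-100.0), np.float64(172.0)]
rail [0.5442 0.171  0.024 ] [np.float64(0.0612), np.float64(0.0081), np.float64(0.0613), np.float64(0.0081)] [np.float64(79.2), np.float64(-8.4), np.float64(-100.8), np.float64(171.0)]
[[ 212  159   38  174 3148]
 [ 279  160   49  175 5254]]
section [[388.6, 164.6], [400.7, 164.6], [398.0, 186.1], [385.7, 186.1]]
[[ 0.6325 -0.1968  0.0568]
 [ 0.629  -0.2296  0.0721]
 [ 0.565  -0.221   0.0721]
 [ 0.5677 -0.1881  0.0568]] [ 0.5986 -0.2089  0.0645] -97.65651223570302 [np.float64(0.0654), np.float64(0.0363), np.float64(0.0646), np.float64(0.0364)]
board [[420.0, 151.9], [413.0, 212.9], [367.1, 212.9], [375.1, 153.5]] [[ 0.6661 -0.2842  0.0806]
 [ 0.4869 -0.2608  0.0809]
 [ 0.4934 -0.1383  0.0239]
 [ 0.6761 -0.1616  0.0233]] [ 0.5806 -0.2112  0.0522] [(np.float64(0.1357), np.float64(-94.7)), (np.float64(0.1807), np.float64(172.5)), (np.float64(0.1352), np.float64(87.0)), (np.float64(0.1842), np.float64(-7.3))]
```

```bash
cat >> h.py <<'E'
PSI=np.radians(-97.5); B0=np.array([.5972,-.2150,.05])
def S(u_,y_,n_,b=None):
    U,Y,N=stand_axes(PSI); return (B0 if b is None else b)+U*u_+Y*y_+N*n_
E
python3 - <<'E'
from h import *
c=load("top0.pkl");f=7.5
im=cv2.resize(c["img"][145:222,360:425][:,:,::-1],None,fx=f,fy=f,interpolation=cv2.INTER_CUBIC)
def d(pts,col):
    p=((proj(c,np.array(pts))-[360,145]+.5)*f-.5); cv2.polylines(im,[np.int32(np.round(p*8))],True,col,1,cv2.LINE_AA,3)
d([S(a*.0205,b*.0345,.016) for a,b in((1,1),(1,-1),(-1,-1),(-1,1))],(0,255,0))
d([S(a*.065,b,0) for a,b in((1,.077),(1,-.107),(-1,-.107),(-1,.077))],(0,0,255))
d([S(a*.006,-.052+b*.008,.047) for a,b in((1,1),(1,-1),(-1,-1),(-1,1))],(255,0,0))
d([S(a*.006,-.087+b*.007,.051) for a,b in((1,1),(1,-1),(-1,-1),(-1,1))],(255,0,255))
d([S(a*.007,b,.024) for a,b in((1,.062),(1,-.07),(-1,-.07),(-1,.062))],(0,255,255))
cv2.imwrite("pics/ov.png",im)
E
```

```text
(no output)
```

View pics/ov.png

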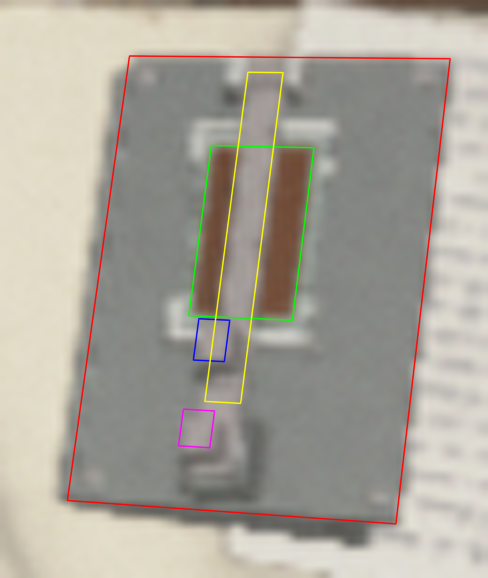

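The overlay fits the board and section to about 1 mm; the bar and fins suggest roughly +1 mm up-slope, so I apply that. Next, plan the approach to the tab.

```bash
cat >> h.py <<'E'
B0=B0+.001*stand_axes(PSI)[0]
def pose_obs():
    from rig import get_obs
    o=get_obs();return o["position"],Rt.from_quat(o["tool_rot"]),o
def Rstand(psi=PSI):
    U,Y,N=stand_axes(psi);return Rt.from_matrix(np.c_[-Y,-U,-N])
def plan(p0,R0,way):
    """way: list of (p,R,nrows); prints rounded rows incl. rounding feedback"""
    p,R=np.array(p0),R0;a,Ra=p.copy(),R0;k=0;buf=[]
    for pt,RT,n in way:
        rv=(Ra.inv()*RT).as_rotvec()
        for i in range(1,n+1):
            g=a+(pt-a)*i/n;G=Ra*Rt.from_rotvec(rv*i/n)
            s=np.round(R.inv().apply(g-p)*2000)/2000;w=np.round(np.degrees((R.inv()*G).as_rotvec()),1)
            p=p+R.apply(s);R=R*Rt.from_rotvec(np.radians(w));buf.append([*[float(v) for v in s.round(4)],*[float(v) for v in w]])
            if len(buf)%5==0: print(buf[-5:])
        a,Ra=np.array(pt),RT
    if len(buf)%5: print(buf[-(len(buf)%5):])
    return p,R
E
python3 - <<'E'
from h import *
p,R,o=pose_obs()
T=Rstand()
print(S(0,-.0885,.042),S(0,-.052,.037),S(0,0,.0125))
plan(p,R,[(S(0,-.0885,.150),T,20),(S(0,-.0885,.044),T,5)])
E
```

```text
[ 0.51165567 -0.18674887  0.08848755] [ 0.54756759 -0.19360809  0.08395601] [ 0.59777124 -0.21066102  0.06175147]
[[-0.0265, -0.0265, 0.0025, 1.2, -0.2, -0.9], [-0.026, -0.0265, 0.003, 1.3, -0.2, -0.9], [-0.0255, -0.027, 0.0035, 1.2, -0.2, -0.9], [-0.025, -0.0275, 0.0045, 1.2, -0.2, -0.9], [-0.0245, -0.0275, 0.005, 1.3, -0.2, -0.9]]
[[-0.0245, -0.028, 0.0055, 1.2, -0.2, -0.9], [-0.0235, -0.028, 0.0065, 1.2, -0.2, -0.9], [-0.0235, -0.0285, 0.007, 1.3, -0.2, -0.9], [-0.0225, -0.0285, 0.008, 1.2, -0.2, -0.9], [-0.0225, -0.029, 0.0085, 1.2, -0.2, -0.9]]
[[-0.0215, -0.029, 0.009, 1.3, -0.2, -0.9], [-0.0215, -0.029, 0.01, 1.2, -0.2, -0.8], [-0.021, -0.029, 0.0105, 1.2, -0.2, -0.9], [-0.0205, -0.029, 0.0115, 1.3, -0.2, -0.9], [-0.02, -0.0295, 0.012, 1.2, -0.2, -0.9]]
[[-0.019, -0.0295, 0.0125, 1.2, -0.2, -0.9], [-0.019, -0.029, 0.0135, 1.3, -0.2, -0.9], [-0.0185, -0.0295, 0.014, 1.2, -0.2, -0.9], [-0.018, -0.0295, 0.015, 1.2, -0.2, -0.9], [-0.017, -0.029, 0.0155, 1.3, -0.2, -0.9]]
[[-0.0, -0.0, 0.021, -0.0, -0.0, -0.0], [-0.0, -0.0, 0.021, -0.0, -0.0, -0.0], [-0.0, -0.0, 0.0215, -0.0, -0.0, -0.0], [-0.0, -0.0, 0.021, -0.0, -0.0, -0.0], [-0.0, -0.0, 0.0215, -0.0, -0.0, -0.0]]
```

```bash

python3 -m pendant '[[[-0.0265,-0.0265,0.0025,1.2,-0.2,-0.9,0.5],[-0.026,-0.0265,0.003,1.3,-0.2,-0.9,0.5],[-0.0255,-0.027,0.0035,1.2,-0.2,-0.9,0.5],[-0.025,-0.0275,0.0045,1.2,-0.2,-0.9,0.5],[-0.0245,-0.0275,0.005,1.3,-0.2,-0.9,0.5]]]' 10 >/dev/null
python3 -m pendant '[[[-0.0245,-0.028,0.0055,1.2,-0.2,-0.9,0.5],[-0.0235,-0.028,0.0065,1.2,-0.2,-0.9,0.5],[-0.0235,-0.0285,0.007,1.3,-0.2,-0.9,0.5],[-0.0225,-0.0285,0.008,1.2,-0.2,-0.9,0.5],[-0.0225,-0.029,0.0085,1.2,-0.2,-0.9,0.5]]]' >/dev/null
python3 -m pendant '[[[-0.0215,-0.029,0.009,1.3,-0.2,-0.9,0.5],[-0.0215,-0.029,0.01,1.2,-0.2,-0.8,0.5],[-0.021,-0.029,0.0105,1.2,-0.2,-0.9,0.5],[-0.0205,-0.029,0.0115,1.3,-0.2,-0.9,0.5],[-0.02,-0.0295,0.012,1.2,-0.2,-0.9,0.5]]]'
python3 -m pendant '[[[-0.019,-0.0295,0.0125,1.2,-0.2,-0.9,0.5],[-0.019,-0.029,0.0135,1.3,-0.2,-0.9,0.5],[-0.0185,-0.0295,0.014,1.2,-0.2,-0.9,0.5],[-0.018,-0.0295,0.015,1.2,-0.2,-0.9,0.5],[-0.017,-0.029,0.0155,1.3,-0.2,-0.9,0.5]]]'
python3 -m pendant '[[[0,0,0,0,0,0,0.5],[0,0,0,0,0,0,0.5],[0,0,0,0,0,0,0.5],[0,0,0,0,0,0,0.5],[0,0,0,0,0,0,0.5]]]'
python3 - <<'E'
from h import *
p,R,o=pose_obs()
T=Rstand();print(p-S(0,-.0885,.15),np.degrees((R.inv()*T).as_rotvec()),o["q"])
plan(p,R,[(S(0,-.0885,.044),T,10)])
E
```

```text
time: 1.98
position: [0.4567, 0.0339, 0.1978]
tool_rot: [0.105, 0.981, -0.162, -0.011]
ft_force: [-0.5, -0.5, 0.1]
grip_width: 0.0437
grip_force: 0.0
time: 2.6
position: [0.518, -0.142, 0.1858]
tool_rot: [0.064, 0.974, -0.216, -0.014]
ft_force: [1.0, 0.6, 0.0]
grip_width: 0.0435
grip_force: 0.0
time: 3.22
position: [0.5179, -0.1403, 0.1864]
tool_rot: [0.064, 0.974, -0.215, -0.014]
ft_force: [-0.1, -0.9, 0.8]
grip_width: 0.0434
grip_force: 0.0
[2.61199921e-04 1.15853968e-03 1.16260588e-05] [0.08265624 0.0707132  0.00367329] [-0.24178579  0.51097752  1.73400616 -0.55269105  0.922871   -1.33721221]
[[0.0, -0.0, 0.0105, 0.0, 0.0, 0.0], [0.0, -0.0, 0.011, 0.0, 0.0, 0.0], [0.0, -0.0005, 0.0105, 0.0, 0.0, 0.0], [0.0, 0.0, 0.0105, 0.0, 0.0, 0.0], [0.0, -0.0, 0.011, 0.0, 0.0, 0.0]]
[[0.0, -0.0, 0.0105, 0.0, 0.0, 0.0], [0.0, -0.0005, 0.0105, 0.1, 0.0, 0.0], [0.0, 0.0, 0.0105, -0.0, 0.1, 0.0], [0.0, -0.0, 0.011, -0.0, -0.0, 0.0], [0.0, -0.0, 0.0105, -0.0, -0.0, 0.0]]
```

```bash

python3 -m pendant '[[[0,-0.001,0.021,0,0,0,0.5],[0,0,0.021,0,0,0,0.5],[0,0,0.021,0,0,0,0.5],[0,0,0.021,0,0,0,0.5],[0,0,0.011,0,0,0,0.5]]]' 
python3 -m pendant '[[[0,0,0.011,0,0,0,0.5],[0,0,0,0,0,0,0.5],[0,0,0,0,0,0,0.3],[0,0,0,0,0,0,0.2],[0,0,0,0,0,0,0.15]]]' 10
python3 -m pendant '[[[0,0,0,0,0,0,0.05],[0,0,0,0,0,0,0.05],[0,0,0,0,0,0,0.05],[0,0,0,0,0,0,0.05],[0,0,0,0,0,0,0.05]]]' 10
python3 - <<'E'
from h import *
p,R,o=pose_obs();U,Y,N=stand_axes(PSI);d=p-B0
print(d@U,d@Y,d@N)
c=__import__("rig").camera("top");pickle.dump(c,open("top1.pkl","wb"))
cv2.imwrite("pics/t1.png",cv2.resize(c["img"][140:225,350:430][:,:,::-1],None,fx=7,fy=7,interpolation=cv2.INTER_CUBIC))
E
```

```text
time: 3.85
position: [0.5123, -0.1816, 0.0996]
tool_rot: [0.064, 0.974, -0.215, -0.014]
ft_force: [0.5, 0.3, -0.1]
grip_width: 0.0432
grip_force: 0.0
time: 4.47
position: [0.5123, -0.186, 0.0909]
tool_rot: [0.064, 0.974, -0.215, -0.013]
ft_force: [-0.6, -0.3, 0.6]
grip_width: 0.0212
grip_force: 0.0
time: 5.1
position: [0.5123, -0.1852, 0.0904]
tool_rot: [0.064, 0.974, -0.215, -0.013]
ft_force: [0.8, 5.4, 0.6]
grip_width: 0.0154
grip_force: 10.0
-0.0006520491651833653 -0.08806691822017292 0.044401104100365574
```

View pics/t1.png

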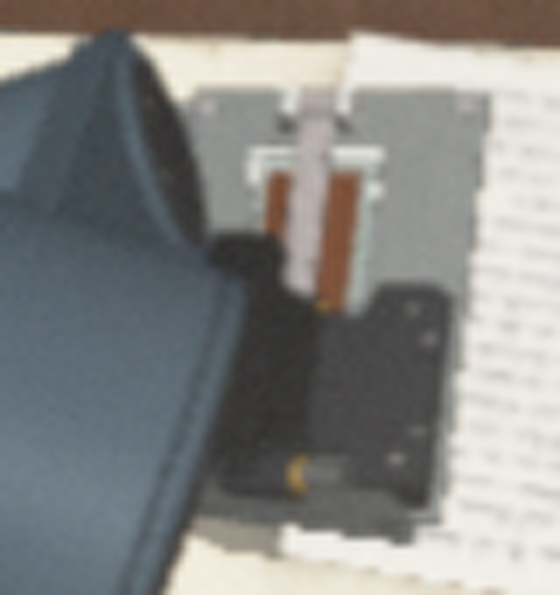

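The gripper is on the tab fin. A width of 15.4 mm and +5.4 N along y suggest it is off-centre, so I shift 1.5 mm down-slope to check.

```bash

python3 -m pendant '[[[0,0.0015,0,0,0,0,0.05],[0,0,0,0,0,0,0.05],[0,0,0,0,0,0,0.05],[0,0,0,0,0,0,0.05],[0,0,0,0,0,0,0.05]]]' 10
python3 -c "
from h import *
p,R,o=pose_obs();U,Y,N=stand_axes(PSI);d=p-B0
print(d@U,d@Y,d@N,o['ft_force'],o['moment'])"
```

```text
time: 5.78
position: [0.5123, -0.1851, 0.0903]
tool_rot: [0.064, 0.974, -0.216, -0.014]
ft_force: [-0.1, 2.4, 4.7]
grip_width: 0.0154
grip_force: 10.0
-0.0008327824109513916 -0.08804634878472373 0.04435368484228411 [-0.05661665  2.37957231  4.74451387] [ 0.07307325  0.10499166 -0.01262893]
```

```bash

python3 -m pendant '[[[0.001,-0.0005,0,0,0,0,0.05],[0.001,0,0,0,0,0,0.05],[0.001,0,0,0,0,0,0.05],[0.001,0,0,0,0,0,0.05],[0.001,0,0,0,0,0,0.05]]]' 15
python3 -c "
from h import *
p,R,o=pose_obs();U,Y,N=stand_axes(PSI);d=p-B0
print(d@U,d@Y,d@N,o['ft_force'],o['moment'])"
```

```text
time: 6.4
position: [0.5075, -0.1845, 0.0903]
tool_rot: [0.064, 0.974, -0.215, -0.013]
ft_force: [0.4, 3.1, 5.1]
grip_width: 0.015
grip_force: 15.0
-0.0007841662238478146 -0.09292224930664394 0.04432728948803512 [0.4472194  3.05425463 5.13549653] [ 0.34109841 -0.237902    0.07853859]
```

```bash

python3 -m pendant '[[[0.002,0,0,0,0,0,0.05],[0.002,0,0,0,0,0,0.05],[0.002,0,0,0,0,0,0.05],[0.002,0,0,0,0,0,0.05],[0.002,0,0,0,0,0,0.05]]]' 15 
python3 -m pendant '[[[0.002,0,0,0,0,0,0.05],[0.001,0,0,0,0,0,0.05],[0.001,0,0,0,0,0,0.05],[0.001,0,0,0,0,0,0.05],[0.001,0,0,0,0,0,0.05]]]' 15
python3 -c "
from h import *
p,R,o=pose_obs();U,Y,N=stand_axes(PSI);d=p-B0
print(d@U,d@Y,d@N,o['ft_force'],o['moment'])"
```

```text
time: 7.02
position: [0.4976, -0.1832, 0.0903]
tool_rot: [0.064, 0.974, -0.215, -0.013]
ft_force: [1.7, 3.3, 5.3]
grip_width: 0.0151
grip_force: 15.0
time: 7.65
position: [0.4964, -0.183, 0.0904]
tool_rot: [0.063, 0.974, -0.215, -0.008]
ft_force: [9.4, 0.4, -1.3]
grip_width: 0.0151
grip_force: 15.0
-0.0007047596812737242 -0.10412503228209259 0.04446075750770735 [ 9.36041447  0.44935025 -1.25952548] [ 0.42590462 -1.61900946  0.69832067]
```

The tab slid about 16 mm and hit its stop. Now I release it, hop to the bar fin and pinch it.

```bash

python3 -m pendant '[[[-0.004,0,0,0,0,0,0.05],[0,0,0,0,0,0,0.3],[0,0,0,0,0,0,0.4],[0,0,0,0,0,0,0.4],[0,0,0,0,0,0,0.4]]]' 
python3 -m pendant '[[[0,0,-0.01,0,0,0,0.4],[0,0,-0.015,0,0,0,0.4],[0,0,-0.015,0,0,0,0.4],[0,0,0,0,0,0,0.4],[0,0,0,0,0,0,0.4]]]' 
python3 -c "
from h import *
p,R,o=pose_obs();U,Y,N=stand_axes(PSI);d=p-B0
print(d@U,d@Y,d@N,o['ft_force'],o['moment'],np.degrees((R.inv()*Rstand()).as_rotvec()))
plan(p,R,[(S(-.0007,-.052,.085),Rstand(),5),(S(-.0007,-.052,.042),Rstand(),5)])"
```

```text
time: 8.28
position: [0.4945, -0.1829, 0.0897]
tool_rot: [0.064, 0.974, -0.215, -0.014]
ft_force: [0.1, 0.2, 0.1]
grip_width: 0.0341
grip_force: 0.0
time: 8.9
position: [0.4975, -0.1661, 0.1267]
tool_rot: [0.064, 0.974, -0.215, -0.013]
ft_force: [0.3, -0.2, -0.1]
grip_width: 0.035
grip_force: 0.0
-0.0007633363305445673 -0.10519903216917714 0.08447257261595638 [ 0.28769114 -0.18928413 -0.10439282] [ 0.28964931 -0.11110059 -0.04891095] [ 0.07340687  0.07595427 -0.02918537]
[[-0.0105, -0.0, -0.0, 0.0, 0.0, -0.0], [-0.011, -0.0, -0.0, 0.0, 0.0, -0.0], [-0.0105, -0.0, -0.0005, 0.0, 0.0, -0.0], [-0.0105, -0.0, 0.0, 0.1, 0.1, -0.0], [-0.0105, -0.0, 0.0, -0.0, -0.0, -0.0]]
[[-0.0, -0.0, 0.0085, -0.0, -0.0, -0.0], [-0.0, -0.0, 0.0085, -0.0, -0.0, -0.0], [-0.0, -0.0, 0.009, -0.0, -0.0, -0.0], [-0.0, -0.0, 0.0085, -0.0, -0.0, -0.0], [-0.0, -0.0, 0.0085, -0.0, -0.0, -0.0]]
```

```bash

python3 -m pendant '[[[-0.0105,0,0,0,0,0,0.4],[-0.011,0,0,0,0,0,0.4],[-0.011,0,-0.0005,0,0,0,0.4],[-0.0105,0,0,0,0,0,0.4],[-0.0105,0,0,0,0,0,0.4]]]' 
python3 -m pendant '[[[0,0,0.0085,0,0,0,0.4],[0,0,0.0085,0,0,0,0.4],[0,0,0.009,0,0,0,0.4],[0,0,0.0085,0,0,0,0.4],[0,0,0.0085,0,0,0,0.4]]]'
python3 -m pendant '[[[0,0,0,0,0,0,0.25],[0,0,0,0,0,0,0.05],[0,0,0,0,0,0,0.05],[0,0,0,0,0,0,0.05],[0,0,0,0,0,0,0.05]]]' 8
python3 - <<'E'
from h import *
p,R,o=pose_obs();U,Y,N=stand_axes(PSI);d=p-B0
u0=d@U
print(d@U,d@Y,d@N,o['ft_force'],o['grip_width'])
way=[]
y0=d@Y-(-.052); n0=d@N-.042   # keep actual offsets
for i in range(1,16):
    th=1.80*i/15; a=np.radians(20)*i/15
    g=S(u0,.062-.114*np.cos(th)+.016*np.sin(th)+y0,.021+.114*np.sin(th)+.016*np.cos(th)+n0)
    T=Rstand()*Rt.from_rotvec([0,a,0])
    way.append((g-.005*T.apply([0,0,1]),T,1))
plan(p,Rstand(),way)
E
```

```text
time: 9.52
position: [0.5513, -0.1731, 0.1267]
tool_rot: [0.064, 0.974, -0.215, -0.014]
ft_force: [0.6, 0.4, 0.3]
grip_width: 0.0345
grip_force: 0.0
time: 10.15
position: [0.5479, -0.1913, 0.0872]
tool_rot: [0.064, 0.974, -0.215, -0.014]
ft_force: [-0.1, -0.1, -0.3]
grip_width: 0.0349
grip_force: 0.0
time: 10.78
position: [0.5485, -0.1909, 0.0881]
tool_rot: [0.064, 0.974, -0.215, -0.013]
ft_force: [0.3, 0.9, 0.4]
grip_width: 0.0121
grip_force: 8.0
-0.0008202445941256215 -0.051478843695779104 0.04196081317047634 [0.26624553 0.88932141 0.43281682] 0.012100050205879455
[[-0.003, -0.0, -0.0135, 0.0, 1.3, -0.0], [-0.004, -0.0, -0.013, -0.0, 1.4, -0.0], [-0.0055, 0.0, -0.013, 0.0, 1.3, 0.0], [-0.0065, 0.0, -0.012, 0.0, 1.3, 0.0], [-0.008, 0.0, -0.0115, -0.0, 1.4, -0.0]]
[[-0.0085, 0.0, -0.011, -0.0, 1.3, -0.0], [-0.01, 0.0, -0.0095, -0.0, 1.3, -0.0], [-0.0105, 0.0, -0.009, -0.0, 1.4, -0.0], [-0.0115, 0.0, -0.008, -0.0, 1.3, -0.0], [-0.0125, 0.0, -0.0065, -0.0, 1.3, -0.0]]
[[-0.0125, 0.0, -0.0055, -0.0, 1.4, -0.0], [-0.0135, 0.0, -0.004, -0.0, 1.3, -0.0], [-0.0135, 0.0, -0.003, -0.0, 1.3, -0.0], [-0.014, 0.0, -0.0015, -0.0, 1.4, -0.0], [-0.014, 0.0, -0.0, -0.0, 1.3, -0.0]]
```

The fin pinch reads 12.1 mm, centred. Start the swing and check after the first third.

```bash

python3 -m pendant '[[[-0.003,0,-0.0135,0,1.3,0,0.05],[-0.004,0,-0.013,0,1.4,0,0.05],[-0.0055,0,-0.013,0,1.3,0,0.05],[-0.0065,0,-0.012,0,1.3,0,0.05],[-0.008,0,-0.0115,0,1.4,0,0.05]]]' 8
python3 -c "
from h import *
p,R,o=pose_obs();U,Y,N=stand_axes(PSI);g=p+.005*R.apply([0,0,1]);d=g-S(0,.062,.021)
print(d@U,d@Y,d@N,np.hypot(d@Y,d@N),np.arctan2(d@N,-(d@Y))-np.arctan2(16,114),o['ft_force'])"
```

```text
time: 11.4
position: [0.5806, -0.1689, 0.1435]
tool_rot: [0.077, 0.972, -0.211, -0.072]
ft_force: [0.1, -1.7, -2.5]
grip_width: 0.012
grip_force: 8.0
-0.0009100805659989358 -0.08503448290749815 0.07716975723784014 0.11483046074754197 0.5975094889428332 [ 0.10969374 -1.67817174 -2.54665312]
```

```bash

python3 -m pendant '[[[-0.0085,0,-0.011,0,1.3,0,0.05],[-0.01,0,-0.0095,0,1.3,0,0.05],[-0.0105,0,-0.009,0,1.4,0,0.05],[-0.0115,0,-0.008,0,1.3,0,0.05],[-0.0125,0,-0.0065,0,1.3,0,0.05]]]' 8
python3 -m pendant '[[[-0.0125,0,-0.0055,0,1.4,0,0.05],[-0.0135,0,-0.004,0,1.3,0,0.05],[-0.0135,0,-0.003,0,1.3,0,0.05],[-0.014,0,-0.0015,0,1.4,0,0.05],[-0.014,0,0,0,1.3,0,0.05]]]' 8
python3 -m pendant '[[[0,0,0,0,0,0,0.05],[0,0,0,0,0,0,0.3],[0,0,0,0,0,0,0.4],[0,0,0,0,0,0,0.4],[0,0,0,0,0,0,0.4]]]'
python3 - <<'E'
from h import *
p,R,o=pose_obs();U,Y,N=stand_axes(PSI);g=p+.005*R.apply([0,0,1]);d=g-S(0,.062,.021)
print(d@U,d@Y,d@N,np.hypot(d@Y,d@N),np.arctan2(d@N,-(d@Y))-np.arctan2(16,114),o['ft_force'],o["q"])
p1,R1=p-.08*R.apply([0,0,1]),R
plan(p,R,[(p1,R1,5),(S(-.0008,-.003,.20),Rstand(),10)])
E
```

```text
time: 12.02
position: [0.6409, -0.1621, 0.1748]
tool_rot: [0.089, 0.966, -0.206, -0.128]
ft_force: [-0.2, -1.9, -1.2]
grip_width: 0.012
grip_force: 8.0
time: 12.65
position: [0.709, -0.1731, 0.1704]
tool_rot: [0.101, 0.957, -0.201, -0.184]
ft_force: [-0.1, 0.9, 0.4]
grip_width: 0.0116
grip_force: 8.0
time: 13.28
position: [0.7088, -0.1736, 0.1706]
tool_rot: [0.101, 0.957, -0.201, -0.183]
ft_force: [-1.0, 0.1, -0.1]
grip_width: 0.0336
grip_force: 0.0
-0.0004156707910678639 0.041512581842799164 0.1071008610447662 0.11486465464965895 1.8011298389353312 [-0.97080543  0.09734705 -0.11701741] [-0.22087517  0.92147278  0.90114444 -0.44047981  1.65336144 -1.54396066]
[[-0.0, 0.0, -0.016, 0.0, 0.0, 0.0], [-0.0, -0.0, -0.016, 0.0, 0.0, 0.0], [-0.0, -0.0, -0.016, 0.0, 0.0, 0.0], [-0.0, -0.0, -0.016, 0.0, 0.0, 0.0], [-0.0, -0.0, -0.016, 0.0, 0.0, 0.0]]
[[0.0125, 0.0, 0.0055, 0.0, -2.0, -0.0], [0.0125, 0.0, 0.005, 0.0, -2.0, -0.0], [0.013, 0.0, 0.0045, 0.0, -2.0, -0.0], [0.013, 0.0, 0.004, 0.0, -2.0, -0.0], [0.013, 0.0, 0.0035, 0.0, -2.0, -0.0]]
[[0.013, 0.0, 0.003, 0.0, -2.0, -0.0], [0.0135, 0.0005, 0.003, 0.1, -2.0, -0.0], [0.0135, -0.0, 0.002, -0.0, -2.0, -0.0], [0.0135, -0.0, 0.0015, -0.0, -2.0, -0.0], [0.0135, -0.0, 0.0015, -0.0, -2.0, -0.0]]
```

Bar at about 1.80 rad and released. I back off to the left for a clear view.

```bash

python3 -m pendant '[[[0,0,-0.016,0,0,0,0.4],[0,0,-0.016,0,0,0,0.4],[0,0,-0.016,0,0,0,0.4],[0,0,-0.016,0,0,0,0.4],[0,0,-0.016,0,0,0,0.4]]]'  >/dev/null
python3 -m pendant '[[[0.02,0.03,0,0,-2,0,0.76],[0.02,0.03,0,0,-2,0,0.76],[0.02,0.03,0,0,-2,0,0.76],[0.02,0.03,0,0,-2,0,0.76],[0.02,0.03,0,0,-2,0,0.76]]]' >/dev/null
python3 -m pendant '[[[0.02,0.015,0,0,-2,0,0.76],[0.02,0.015,0,0,-2,0,0.76],[0.02,0.015,0,0,-2,0,0.76],[0.02,0.015,0,0,-2,0,0.76],[0.02,0.015,0,0,-2,0,0.76]]]'
python3 - <<'E'
from h import *
c=__import__("rig").camera("top");pickle.dump(c,open("top2.pkl","wb"))
cv2.imwrite("pics/t2.png",cv2.resize(c["img"][140:225,350:430][:,:,::-1],None,fx=7,fy=7,interpolation=cv2.INTER_CUBIC))
im=up(c,360,145,425,222).astype(int)
b=((im[:,:,0]-im[:,:,2])>38).astype(np.uint8); b[:40]=0
n,l,s,ce=cv2.connectedComponentsWithStats(b);i=1+np.argmax(s[1:,4]);print(s[i])
q=quad((l==i).astype(np.uint8),360,145,k=21);print(q.round(1).tolist())
U,Y,N=stand_axes(PSI)
P=onplane(c,q,S(0,0,.016),N);d=P-B0;print(np.c_[d@U,d@Y].round(4),(d@U).mean(),(d@Y).mean())
E
```

```text
time: 15.15
position: [0.5757, 0.0988, 0.1789]
tool_rot: [0.064, 0.974, -0.215, -0.012]
ft_force: [0.8, -0.7, -0.3]
grip_width: 0.0663
grip_force: 0.0
[  210   155   120   181 17889]
[[388.4, 164.3], [400.9, 164.3], [398.1, 186.3], [385.5, 186.3]]
[[-0.0191  0.0333]
 [ 0.0183  0.0341]
 [ 0.0182 -0.0319]
 [-0.0192 -0.0336]] -0.00046050608347144965 0.00048277327203334434
```

View pics/t2.png

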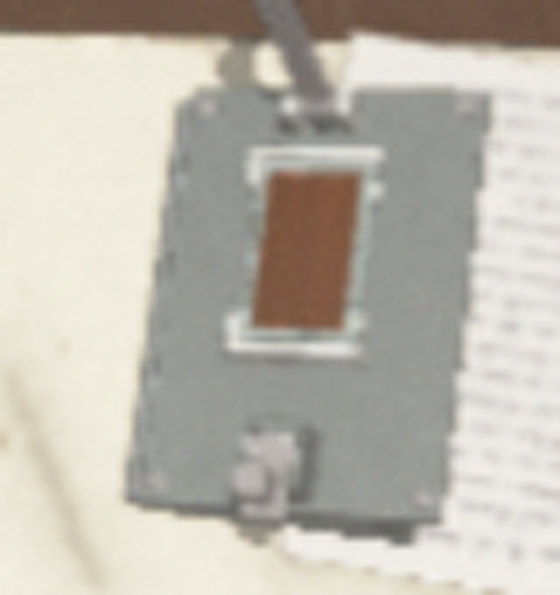

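The picture shows the bar leaning back at (290,50), the tab slid out at (265,480), and the section fully clear at (305,250). Next I approach the plate.

```bash
python3 - <<'E'
from h import *
p,R,o=pose_obs();T=Rstand()
plan(p,R,[(S(-.0007,-.003,.20),T,10),(S(-.0007,-.003,.05),T,5)])
E
```

```text
[[-0.0065, -0.0225, 0.0045, 0.0, -0.0, 0.0], [-0.006, -0.023, 0.0045, 0.0, -0.0, 0.0], [-0.0065, -0.0225, 0.005, 0.0, -0.0, 0.0], [-0.0065, -0.023, 0.0045, 0.0, -0.0, 0.1], [-0.0065, -0.0225, 0.0045, 0.1, -0.0, -0.0]]
[[-0.006, -0.023, 0.005, -0.0, -0.0, -0.0], [-0.0065, -0.0225, 0.0045, -0.0, -0.1, -0.0], [-0.0065, -0.023, 0.0045, -0.0, 0.0, 0.0], [-0.0065, -0.0225, 0.005, -0.0, 0.0, 0.0], [-0.006, -0.023, 0.0045, 0.0, 0.0, 0.0]]
[[-0.0, 0.0, 0.03, 0.0, 0.0, 0.0], [-0.0, 0.0, 0.03, 0.0, 0.0, 0.0], [-0.0, 0.0, 0.03, 0.0, 0.0, 0.0], [-0.0, 0.0, 0.03, 0.0, 0.0, 0.0], [-0.0, 0.0, 0.03, 0.0, 0.0, 0.0]]
```

```bash

python3 -m pendant '[[[-0.0065,-0.0225,0.0045,0,0,0,0.76],[-0.0065,-0.023,0.0045,0,0,0,0.76],[-0.0065,-0.0225,0.005,0,0,0,0.76],[-0.0065,-0.023,0.0045,0,0,0.1,0.76],[-0.0065,-0.0225,0.0045,0.1,0,0,0.76]]]' >/dev/null
python3 -m pendant '[[[-0.006,-0.023,0.005,0,0,0,0.76],[-0.0065,-0.0225,0.0045,0,0,0,0.76],[-0.0065,-0.023,0.0045,0,0,0,0.76],[-0.0065,-0.0225,0.005,0,0,0,0.76],[-0.006,-0.023,0.0045,0,0,0,0.76]]]' >/dev/null
python3 -m pendant '[[[0,0,0.03,0,0,0,0.76],[0,0,0.03,0,0,0,0.76],[0,0,0.03,0,0,0,0.76],[0,0,0.02,0,0,0,0.76],[0,0,0,0,0,0,0.76]]]'
python3 -m pendant '[[[0,0,0.01,0,0,0,0.76],[0,0,0,0,0,0,0.76],[0,0,0,0,0,0,0.76],[0,0,0,0,0,0,0.76],[0,0,0,0,0,0,0.76]]]'
python3 - <<'E'
from h import *
p,R,o=pose_obs();T=Rstand();print(o["ft_force"])
plan(p,R,[(S(-.0007,-.003,.0145),T,5)])
E
```

```text
time: 17.08
position: [0.6023, -0.1811, 0.1311]
tool_rot: [0.065, 0.974, -0.216, -0.015]
ft_force: [-0.1, 0.4, 0.6]
grip_width: 0.0663
grip_force: 0.0
time: 17.7
position: [0.6027, -0.1846, 0.1236]
tool_rot: [0.065, 0.974, -0.216, -0.013]
ft_force: [-0.2, 0.1, 0.7]
grip_width: 0.0659
grip_force: 0.0
[-0.22367639  0.06050191  0.69600407]
[[0.001, 0.0005, 0.013, -0.0, 0.0, -0.0], [0.001, 0.0005, 0.013, -0.0, 0.0, -0.1], [0.0005, 0.0005, 0.013, -0.0, 0.0, 0.0], [0.001, 0.001, 0.013, -0.0, 0.1, -0.0], [0.001, 0.0005, 0.0135, -0.0, -0.0, -0.0]]
```

```bash

python3 -m pendant '[[[0.0045,0.003,0.01,0,0,0,0.76],[0,0,0.013,0,0,0,0.76],[0,0,0.012,0,0,0,0.76],[0,0,0.01,0,0,0,0.76],[0,0,0.008,0,0,0,0.76]]]'
python3 -m pendant '[[[0,0,0.004,0,0,0,0.76],[0,0,0.004,0,0,0,0.76],[0,0,0.002,0,0,0,0.76],[0,0,0,0,0,0,0.76],[0,0,0,0,0,0,0.76]]]'
python3 - <<'E'
from h import *
p,R,o=pose_obs();T=Rstand();print(o["ft_force"]);U,Y,N=stand_axes(PSI);d=p-B0;print(d@U,d@Y,d@N)
plan(p,R,[(S(-.0007,-.003,.0145),T,1)])
E
```

```text
time: 18.32
position: [0.5953, -0.2041, 0.073]
tool_rot: [0.065, 0.974, -0.216, -0.014]
ft_force: [0.6, -0.1, 0.3]
grip_width: 0.0662
grip_force: 0.0
time: 18.95
position: [0.5951, -0.2078, 0.0652]
tool_rot: [0.065, 0.974, -0.216, -0.013]
ft_force: [-0.6, -0.3, 0.1]
grip_width: 0.066
grip_force: 0.0
[-0.55769567 -0.34444399  0.13587148]
-0.00083214842536182 -0.0029772946807967706 0.016642941449963054
[[0.0, -0.0, 0.002, -0.0, 0.1, -0.1]]
```

```bash

python3 -m pendant '[[[0,0,0.002,0,0,0,0.76],[0,0,0,0,0,0,0.7],[0,0,0,0,0,0,0.6],[0,0,0,0,0,0,0.4],[0,0,0,0,0,0,0.4]]]' 10
python3 -m pendant '[[[0,0,0,0,0,0,0.4],[0,0,0,0,0,0,0.4],[0,0,0,0,0,0,0.4],[0,0,0,0,0,0,0.4],[0,0,0,0,0,0,0.4]]]' 12
python3 - <<'E'
from h import *
p,R,o=pose_obs();T=Rstand();print(o["ft_force"]);U,Y,N=stand_axes(PSI);d=p-B0;print(d@U,d@Y,d@N,np.degrees((R.inv()*T).as_rotvec()))
E
```

```text
time: 19.58
position: [0.5949, -0.2087, 0.0631]
tool_rot: [0.065, 0.974, -0.216, -0.014]
ft_force: [-0.8, 0.2, -0.2]
grip_width: 0.0478
grip_force: 10.0
time: 20.2
position: [0.5949, -0.2087, 0.0631]
tool_rot: [0.065, 0.974, -0.216, -0.014]
ft_force: [-0.1, -0.5, 0.3]
grip_width: 0.0479
grip_force: 12.0
[-0.11073671 -0.50050547  0.31455307]
-0.0008394714904994072 -0.0031261213227332177 0.014418754505681496 [-0.02083616  0.04740507 -0.13738327]
```

The plate is pinched at 47.9 mm. I lift along n, and cross-check the rest in the scene view.

```bash

python3 -m pendant '[[[0,0,-0.004,0,0,0,0.4],[0,0,-0.008,0,0,0,0.4],[0,0,-0.015,0,0,0,0.4],[0,0,-0.02,0,0,0,0.4],[0,0,-0.02,0,0,0,0.4]]]' 12
python3 -m pendant '[[[0,0,-0.025,0,0,0,0.4],[0,0,-0.025,0,0,0,0.4],[0,0,-0.025,0,0,0,0.4],[0,0,-0.01,0,0,0,0.4],[0,0,0,0,0,0,0.4]]]' 12
python3 - <<'E'
from h import *
Z=np.array([0,0,1.])
for nm,(x0,y0,x1,y1) in(("scene",(255,172,322,212)),("top",(240,155,292,215))):
    c=load(nm+"0.pkl");im=up(c,x0,y0,x1,y1).astype(int)
    sat=im.max(2)-im.min(2);g=((im.max(2)<(175 if nm=="top" else 150))&(sat<40)).astype(np.uint8)
    g=cv2.morphologyEx(g,cv2.MORPH_CLOSE,np.ones((41,41)))
    e=cv2.erode(g,np.ones((17,17)))
    bg=np.median(im.min(2)[e>0]);L=im.min(2)
    w=((L>(bg+np.percentile(L[e>0],99))/2)&(e>0)).astype(np.uint8)
    n,l,s,ce=cv2.connectedComponentsWithStats(w)
    C=[]
    for i in sorted(range(1,n),key=lambda i:-s[i,4])[:2]:
        bx=(cv2.boxPoints(cv2.minAreaRect(np.argwhere(l==i)[:,::-1].astype(np.float32)))+.5)/8-.5+[x0,y0]
        cen=(ce[i]+.5)/8-.5+[x0,y0]
        B=onplane(c,bx,[0,0,.024],Z);Q=onplane(c,cen[None],[0,0,.024],Z)[0];C.append(Q);print(nm,s[i,4],Q.round(4),[np.linalg.norm(B[k]-B[k-1]).round(4) for k in range(2)])
    d=C[0]-C[1];d*=np.sign(d[0]);print(nm,"mid",np.mean(C,0).round(4),np.linalg.norm(d).round(4),np.degrees(np.arctan2(d[1],d[0])).round(2))
E
```

```text
time: 20.82
position: [0.5989, -0.1798, 0.1256]
tool_rot: [0.065, 0.974, -0.216, -0.013]
ft_force: [0.5, -0.7, -1.1]
grip_width: 0.0479
grip_force: 12.0
time: 21.45
position: [0.6035, -0.1445, 0.2019]
tool_rot: [0.065, 0.974, -0.216, -0.013]
ft_force: [0.1, -0.3, -1.3]
grip_width: 0.0475
grip_force: 12.0
scene 1467 [0.5401 0.1588 0.024 ] [np.float64(0.047), np.float64(0.0131)]
scene 1400 [0.5912 0.1486 0.024 ] [np.float64(0.0476), np.float64(0.0132)]
scene mid [0.5657 0.1537 0.024 ] 0.0521 -11.31
top 3118 [0.5444 0.1711 0.024 ] [np.float64(0.062), np.float64(0.0085)]
top 2957 [0.5957 0.162  0.024 ] [np.float64(0.0605), np.float64(0.0084)]
top mid [0.57   0.1665 0.024 ] 0.052 -10.03
```

```bash
python3 - <<'E'
from h import *
Z=np.array([0,0,1.])
c=load("scene0.pkl");x0,y0,x1,y1=255,172,325,215;im=up(c,x0,y0,x1,y1).astype(int)
L=im.min(2)
w=(L>150).astype(np.uint8)
n,l,s,ce=cv2.connectedComponentsWithStats(w);print(s[1:].tolist())
C=[]
for i in range(1,n):
    if not(400<s[i,4]<6000) or s[i,0]==0 or s[i,1]==0: continue
    cnt=np.argwhere(l==i)[:,::-1].astype(np.float32)
    B=onplane(c,(cv2.boxPoints(cv2.minAreaRect(cnt))+.5)/8-.5+[x0,y0],[0,0,.024],Z);print(B[:,:2].round(4).tolist(),B.mean(0).round(4),[np.linalg.norm(B[k]-B[k-1]).round(4) for k in range(2)])
# predicted rail corners from top measurement, projected in the scene
psi=np.radians(-100.0);x=np.array([np.cos(psi),np.sin(psi),0]);y=np.array([-x[1],x[0],0]);o=np.array([.57,.1665,0])
f=8
v=np.ascontiguousarray(im.clip(0,255).astype(np.uint8)[:,:,::-1])
def dr(pts,col): cv2.polylines(v,[np.int32(np.round((((proj(c,np.array(pts))-[x0,y0]+.5)*f-.5))*8))],True,col,1,cv2.LINE_AA,3)
for sy in(-1,1): dr([o+x*a*.031+y*(sy*.026+b*.004)+Z*.024 for a,b in((1,1),(1,-1),(-1,-1),(-1,1))],(0,0,255))
dr([o+x*a*.05+y*b*.055+Z*.012 for a,b in((1,1),(1,-1),(-1,-1),(-1,1))],(0,255,0))
cv2.imwrite("pics/sc.png",v)
E
```

```text
[[0, 0, 560, 344, 138583]]
```

View pics/sc.png

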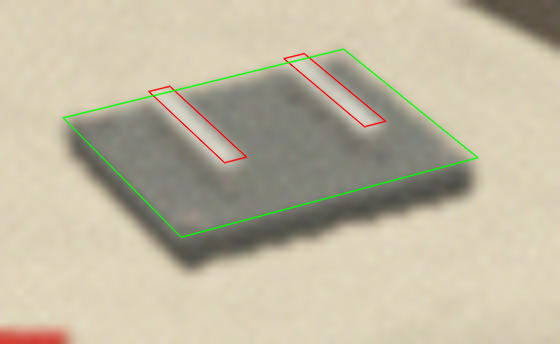

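The scene view agrees with the top estimate to about 2 mm (it sits slightly toward the camera). I take rest centre (0.5693, 0.1657) and yaw -100°.

```bash
cat >> h.py <<'E'
def restpose(z,c=(.5693,.1657),deg=-100.,off=(-.0034,0,.0044)):
    a=np.radians(deg);x=np.array([np.cos(a),np.sin(a),0]);y=np.array([-x[1],x[0],0])
    T=Rt.from_matrix(np.c_[-y,-x,[0,0,-1.]]);return np.array([*c,z])-T.apply(off),T
E
python3 - <<'E'
from h import *
p,R,o=pose_obs()
P,T=restpose(.12);plan(p,R,[(P,T,15)])
E
```

```text
[[0.005, 0.0205, -0.004, -1.7, 0.0, 0.2], [0.0055, 0.0205, -0.003, -1.6, 0.1, 0.1], [0.0055, 0.0205, -0.003, -1.7, 0.0, 0.2], [0.0055, 0.021, -0.002, -1.7, 0.1, 0.1], [0.005, 0.0205, -0.0015, -1.6, 0.0, 0.2]]
[[0.006, 0.021, -0.0005, -1.7, 0.1, 0.1], [0.0055, 0.0205, -0.0005, -1.7, 0.0, 0.2], [0.0055, 0.021, 0.0005, -1.6, 0.1, 0.2], [0.0055, 0.0205, 0.001, -1.7, 0.0, 0.1], [0.006, 0.021, 0.0015, -1.7, 0.1, 0.2]]
[[0.0055, 0.0205, 0.002, -1.6, 0.0, 0.1], [0.006, 0.0205, 0.003, -1.7, 0.1, 0.2], [0.006, 0.0205, 0.0035, -1.7, 0.0, 0.1], [0.006, 0.02, 0.004, -1.6, 0.1, 0.2], [0.006, 0.02, 0.0045, -1.7, 0.0, 0.2]]
```

```bash

python3 -m pendant '[[[0.005,0.0205,-0.004,-1.7,0,0.2,0.4],[0.0055,0.0205,-0.003,-1.6,0.1,0.1,0.4],[0.0055,0.0205,-0.003,-1.7,0,0.2,0.4],[0.0055,0.021,-0.002,-1.7,0.1,0.1,0.4],[0.005,0.0205,-0.0015,-1.6,0,0.2,0.4]]]' 12 >/dev/null
python3 -m pendant '[[[0.006,0.021,-0.0005,-1.7,0.1,0.1,0.4],[0.0055,0.0205,-0.0005,-1.7,0,0.2,0.4],[0.0055,0.021,0.0005,-1.6,0.1,0.2,0.4],[0.0055,0.0205,0.001,-1.7,0,0.1,0.4],[0.006,0.021,0.0015,-1.7,0.1,0.2,0.4]]]' >/dev/null
python3 -m pendant '[[[0.0055,0.0205,0.002,-1.6,0,0.1,0.4],[0.006,0.0205,0.003,-1.7,0.1,0.2,0.4],[0.006,0.0205,0.0035,-1.7,0,0.1,0.4],[0.006,0.02,0.004,-1.6,0.1,0.2,0.4],[0.006,0.02,0.0045,-1.7,0,0.2,0.4]]]' 
python3 -m pendant '[[[0,0,0,0,0,0,0.4],[0,0,0,0,0,0,0.4],[0,0,0,0,0,0,0.4],[0,0,0,0,0,0,0.4],[0,0,0,0,0,0,0.4]]]' 
python3 - <<'E'
from h import *
p,R,o=pose_obs()
P,T=restpose(.035);plan(p,R,[(P,T,5)])
E
```

```text
time: 23.32
position: [0.5654, 0.1671, 0.123]
tool_rot: [0.088, 0.996, 0.001, -0.001]
ft_force: [0.5, -0.9, -0.3]
grip_width: 0.0477
grip_force: 12.0
time: 23.95
position: [0.5657, 0.1654, 0.1234]
tool_rot: [0.088, 0.996, -0.0, -0.001]
ft_force: [-0.1, -0.5, -0.8]
grip_width: 0.0477
grip_force: 12.0
[[-0.0, 0.0, 0.017, -0.0, -0.0, -0.0], [-0.0, 0.0005, 0.0165, -0.0, -0.0, -0.0], [-0.0, 0.0, 0.017, -0.0, -0.0, -0.1], [-0.0, 0.0005, 0.0165, -0.0, -0.1, 0.0], [-0.0, -0.0, 0.017, -0.0, 0.0, -0.0]]
```

```bash

python3 -m pendant '[[[0,0.001,0.018,0,0,0,0.4],[0,0,0.018,0,0,0,0.4],[0,0,0.018,0,0,-0.1,0.4],[0,0,0.018,0,0,0,0.4],[0,0,0.012,0,0,0,0.4]]]' 12
python3 -m pendant '[[[0,0,0.001,0,0,0,0.4],[0,0,0,0,0,0,0.4],[0,0,0,0,0,0,0.4],[0,0,0,0,0,0,0.4],[0,0,0,0,0,0,0.4]]]' 
python3 - <<'E'
from h import *
p,R,o=pose_obs()
P,T=restpose(.024);plan(p,R,[(P,T,1)])
c=__import__("rig").camera("scene");pickle.dump(c,open("scene3.pkl","wb"))
cv2.imwrite("pics/s3.png",cv2.resize(c["img"][140:220,245:345][:,:,::-1],None,fx=7,fy=7,interpolation=cv2.INTER_CUBIC))
E
```

```text
time: 24.58
position: [0.5649, 0.1666, 0.0375]
tool_rot: [0.087, 0.996, -0.0, -0.002]
ft_force: [-0.6, -0.6, -0.1]
grip_width: 0.0478
grip_force: 12.0
time: 25.2
position: [0.5658, 0.1667, 0.0387]
tool_rot: [0.087, 0.996, -0.0, -0.0]
ft_force: [-0.0, -0.1, -1.0]
grip_width: 0.0477
grip_force: 12.0
[[-0.0, -0.0005, 0.0105, -0.0, -0.0, 0.0]]
```

View pics/s3.png

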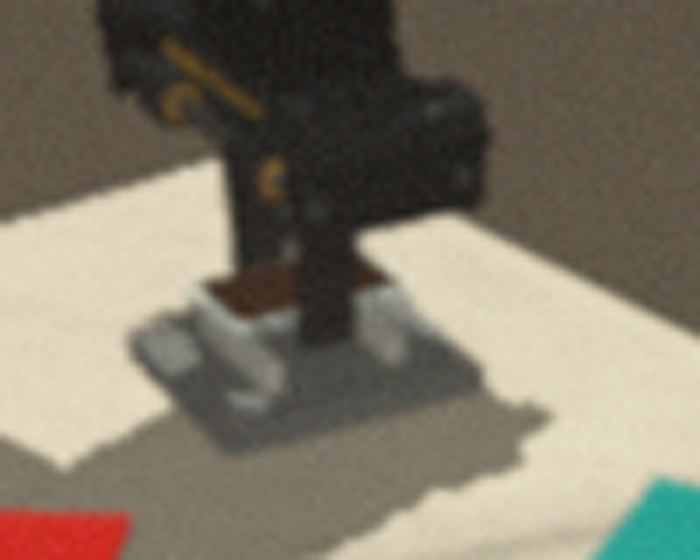

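The plate is level, section up, over both rails ((240,350) and (390,330)). I lower it slowly, watching force.

```bash

python3 -m pendant '[[[0,-0.0005,0.003,0,0,0,0.4],[0,0,0.003,0,0,0,0.4],[0,0,0.002,0,0,0,0.4],[0,0,0,0,0,0,0.4],[0,0,0,0,0,0,0.4]]]' 12
python3 -m pendant '[[[0,0,0.001,0,0,0,0.4],[0,0,0.0005,0,0,0,0.4],[0,0,0,0,0,0,0.4],[0,0,0,0,0,0,0.4],[0,0,0,0,0,0,0.4]]]'
python3 -m pendant '[[[0,0,0.0005,0,0,0,0.4],[0,0,0,0,0,0,0.4],[0,0,0,0,0,0,0.4],[0,0,0,0,0,0,0.4],[0,0,0,0,0,0,0.4]]]'
```

```text
time: 25.88
position: [0.5656, 0.1662, 0.0303]
tool_rot: [0.087, 0.996, -0.0, -0.001]
ft_force: [-0.7, 0.1, -0.8]
grip_width: 0.0476
grip_force: 12.0
time: 26.5
position: [0.5655, 0.1662, 0.0288]
tool_rot: [0.087, 0.996, -0.0, -0.001]
ft_force: [0.0, 0.3, -0.3]
grip_width: 0.0481
grip_force: 12.0
time: 27.12
position: [0.5656, 0.1662, 0.0284]
tool_rot: [0.087, 0.996, -0.0, -0.001]
ft_force: [-0.3, 0.4, 0.2]
grip_width: 0.0481
grip_force: 12.0
```

```bash

python3 -m pendant '[[[0,0,0.0005,0,0,0,0.4],[0,0,0,0,0,0,0.4],[0,0,0,0,0,0,0.4],[0,0,0,0,0,0,0.4],[0,0,0,0,0,0,0.4]]]' | sed -n '2p;4p'
python3 -m pendant '[[[0,0,0.0005,0,0,0,0.4],[0,0,0,0,0,0,0.4],[0,0,0,0,0,0,0.4],[0,0,0,0,0,0,0.4],[0,0,0,0,0,0,0.4]]]' | sed -n '2p;4p'
```

```text
position: [0.5656, 0.1662, 0.0284]
ft_force: [-1.3, -0.3, 5.9]
position: [0.5656, 0.1662, 0.0283]
ft_force: [-1.9, -0.6, 8.6]
```

Contact at TCP z = 0.0284, exactly as expected. I relieve the load, open, and go straight up and away.

```bash

python3 -m pendant '[[[0,0,-0.0007,0,0,0,0.45],[0,0,0,0,0,0,0.57],[0,0,0,0,0,0,0.62],[0,0,0,0,0,0,0.72],[0,0,0,0,0,0,0.76]]]' 5
python3 -m pendant '[[[0,0,0,0,0,0,0.76],[0,0,-0.005,0,0,0,0.76],[0,0,-0.01,0,0,0,0.76],[0,0,-0.02,0,0,0,0.76],[0,0,-0.03,0,0,0,0.76]]]'
python3 -m pendant '[[[0,0,-0.03,0,0,0,0.76],[0,0,-0.03,0,0,0,0.76],[0.03,0,-0.02,0,0,0,0.76],[0.04,0,0,0,0,0,0.76],[0.04,0,0,0,0,0,0.76]]]' 
python3 -m pendant '[[[0,0.04,-0.01,0,0,0,0.76],[0,0.04,-0.01,0,0,0,0.76],[0,0.04,-0.01,0,0,0,0.76],[0,0.04,0,0,0,0,0.76],[0,0.04,0,0,0,0,0.76]]]' 
python3 -m pendant '[[[0,0.04,0,0,0,0,0.76],[0,0.04,0,0,0,0,0.76],[0,0.04,0,0,0,0,0.76],[0,0,0,0,0,0,0.76],[0,0,0,0,0,0,0.76]]]' 
python3 - <<'E'
from h import *
Z=np.array([0,0,1.])
c=__import__("rig").camera("top");pickle.dump(c,open("top4.pkl","wb"))
cv2.imwrite("pics/t4.png",cv2.resize(c["img"][140:280,220:430][:,:,::-1],None,fx=3.8,fy=3.8,interpolation=cv2.INTER_CUBIC))
im=up(c,240,155,292,215).astype(int)
b=((im[:,:,0]-im[:,:,2])>38).astype(np.uint8);b[:, :]&=(im.max(2)<170)
n,l,s,ce=cv2.connectedComponentsWithStats(b);i=1+np.argmax(s[1:,4]);print(s[i])
q=quad((l==i).astype(np.uint8),240,155,k=9);P=onplane(c,q,[0,0,.030],Z)
print(P.mean(0).round(4),[(np.linalg.norm(P[i]-P[i-1]).round(4),np.degrees(np.arctan2(*(P[i]-P[i-1])[1::-1])).round(1)) for i in range(4)])
a=np.radians(-10);y=np.array([np.cos(a),np.sin(a)]);x=np.array([y[1],-y[0]])
for r in((.57,.1665),(.5681,.1643)): print((P.mean(0)[:2]-r)@x,(P.mean(0)[:2]-r)@y)
# rail ends / base edges visible now, against the section along rest x and y
g=((im.max(2)<175)&(im.max(2)-im.min(2)<40)|(l==i)).astype(np.uint8)
g=cv2.morphologyEx(g,cv2.MORPH_CLOSE,np.ones((41,41)))
q=quad(g,240,155);P=onplane(c,q,[0,0,.012],Z);print("base",P.mean(0).round(4),[(np.linalg.norm(P[i]-P[i-1]).round(4),np.degrees(np.arctan2(*(P[i]-P[i-1])[1::-1])).round(1)) for i in range(4)])
E
```

```text
time: 29.0
position: [0.5654, 0.1662, 0.0278]
tool_rot: [0.087, 0.996, -0.0, -0.001]
ft_force: [-0.2, -0.2, 0.2]
grip_width: 0.0636
grip_force: 0.0
time: 29.62
position: [0.5651, 0.1661, 0.0937]
tool_rot: [0.087, 0.996, -0.0, -0.001]
ft_force: [0.9, -0.2, -0.3]
grip_width: 0.0659
grip_force: 0.0
time: 30.25
position: [0.4566, 0.1854, 0.1744]
tool_rot: [0.087, 0.996, 0.0, 0.0]
ft_force: [-0.1, 0.8, 0.3]
grip_width: 0.0663
grip_force: 0.0
time: 30.88
position: [0.4922, 0.3836, 0.2043]
tool_rot: [0.087, 0.996, 0.0, -0.0]
ft_force: [1.0, -0.3, 0.1]
grip_width: 0.066
grip_force: 0.0
time: 31.5
position: [0.5123, 0.4997, 0.2032]
tool_rot: [0.087, 0.996, -0.001, -0.001]
ft_force: [-2.1, -0.5, -0.0]
grip_width: 0.0661
grip_force: 0.0
[  131   144   136   192 18184]
[0.5686 0.1654 0.03  ] [(np.float64(0.0657), np.float64(-9.2)), (np.float64(0.0379), np.float64(-98.6)), (np.float64(0.067), np.float64(170.8)), (np.float64(0.0379), np.float64(79.4))]
0.001278695209656609 -0.001166684605609048
-0.0012178133845374068 0.00032242413424680234
base [0.5681 0.1642 0.012 ] [(np.float64(0.1101), np.float64(-10.7)), (np.float64(0.0999), np.float64(-100.2)), (np.float64(0.1102), np.float64(170.0)), (np.float64(0.1013), np.float64(79.8))]
```

View pics/t4.png

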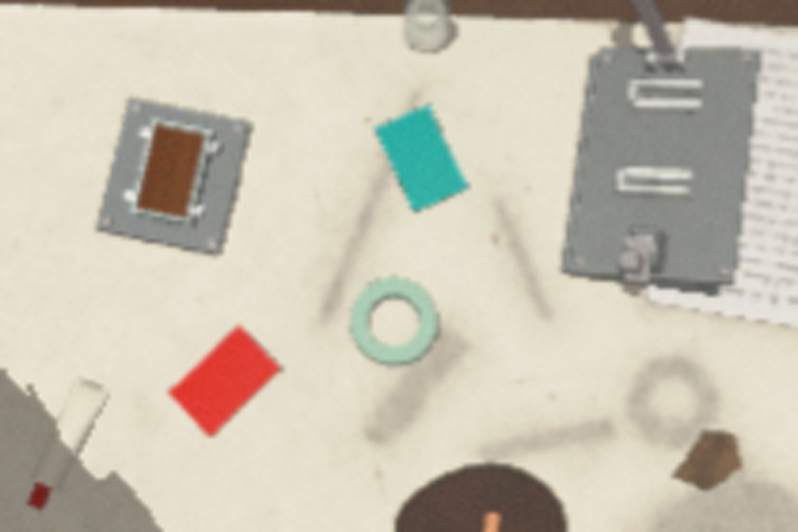

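The final top view shows the plate centred and square on the rest at (172,170), within about 1.3 mm and 1°. The bar stands past upright at (655,25), the tab is out at (640,255), and the tape, tube and fragment are unmoved. Handing in.

```bash
python3 -c "
from rig import hand_in
print(hand_in())"
```

```text
the job is handed in; nothing more can be done
None
```

The job is handed in at about 32 s: tab fully out, bar left standing at about 1.80 rad (past upright), and the plate set down section-up on the rest, within about 1.3 mm and 1° of centred and square, with the bystanders unmoved; the judge's result was not returned.

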